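# Stir the ear-plug beads in the tattoo studio

## Robot

A 7-joint arm with a two-finger parallel gripper is mounted at the origin on the work surface. World frame = base frame: x ahead of the robot, y to its left, z up, the work surface at z = 0. Lengths are in m, angles in rad, forces in N, time in s.
With the tool pointing down it reaches from about 0.425 to 0.875 m from the base axis. Payload 4.7 kg.
Tool frame: the origin (TCP) lies midway between the tips of the shut fingers; the grasp point (between the pads) lies 19 mm behind it (ctrl.grip_point_offset is the distance from the TCP to the grasp point, in m); z points along the fingers, y is the line along which they close (so a half turn about z gives the same grasp; the last joint's range is limited). The gripper opens to 87 mm and grips with 3 to 60 N. Pads are 19 mm wide; open, the fingers measure 117 mm over their backs; the gripper's body (75 mm by 190 mm) begins 51 mm behind the grasp point.
Start: joints at [-1.314, 0.321, -0.07, 1.45, 0.023, 1.371, -0.057], TCP at [0.156, 0.631, 0.223] pointing down, gripper open.
Joint ranges: [-2.86, 2.86], [-0.3, 2.09], [-1.38, 1.24], [0.06, 2.45], [-1.56, 4.7], [0.09, 2.05], [-2.69, 2.69]. Speed limits (rad/s): [2.57, 2.57, 3.14, 3.14, 3.14, 3.14, 3.14].

## Interface

Orientations are given as a rotation vector (axis times angle).
In Python, from bench import ctrl gives the robot as it stands. The module is installed in compiled form; this text tells all that it offers.
- The arm moves only by the shell command python3 -m handwheel 'ROWS' [OPENING] [FORCE]. ROWS is JSON, a list of rows, each an object of numbers: "x", "y", "z": the shift along the tool's x, y, z in m; "wx", "wy", "wz": the turn, a rotation vector about the tool's x, y, z in degrees. A call has 1 to 10 rows; each row is the pose to reach, as a shift and turn from the pose commanded when the call began, along the tool's axes at that moment; what a row does not reach only later rows make up. A row lasts 1/12 s, in which the tool goes at most 41.7 mm and 7.16 degrees, less where a joint would pass 70% of its speed; a pose out of reach is approached as far as the arm can. A call with a gripper value outside its range is refused whole. OPENING is the finger opening in m, from 0 to 0.087, set as the call begins (- or left out, the last holds). The fingers move at their own pace and stop on an object; FORCE is the grip in N (left out, the last holds). Time passes only in rows, so rows that repeat a pose let the fingers close. It gives the time, the measured TCP pose, the force, the opening and the grip force at its end, in the units of the state.
- ctrl.get_state(): the state, without advancing time (a new reading comes with each control period).
- ctrl.get_image(name): name is "side" or "top" or "wrist"; returns a dict with "image" (384x512x3 uint8, red, green, blue), "K" (3x3 intrinsics, pixels), "world_to_cam" (4x4, takes a point from world to camera coordinates); the wrist camera has in their place "hand_eye" (4x4, takes a point from camera to tool coordinates, whose origin is the TCP and whose axes are the flange's). Camera axes: x right, y down, z forward; pixel columns grow to the right and rows downward; lengths in m; the calibration is good to about 2 mm. A picture is of the moment at which its call begins: read the wrist's pose just before it. There is no depth.
- ctrl.close_job(): hands the job in; it is judged then, once.
The state is a dict: "time": time; "joint_positions": joint angles; "qd": joint speeds; "joint_torque": joint torques, N m; "position": TCP position; "tool_rot": TCP orientation; "ft_force": force on the tool from outside, world axes, zero at the start; "torque": the same for the moment, N m; "grip_width": opening from 0.0 (shut) to 1.0 (fully open); "grip_force": force on a finger pad.
Only numpy, scipy, OpenCV 4.12 (cv2) and the standard library are available. Lean on these libraries where they do the work, as an engineer would, in place of code of your own. Each camera call takes 0.05 s, during which the arm holds its last target. There are 200 camera calls.

## Task

Take the stirring rod (the tool with the plain round grip) out of the rack and stir the beads in the steel bowl with its foot, so that they shift round and stay in the bowl: two full turns counter-clockwise as seen from above, beginning at the side of the bowl away from the robot. Then put the used rod foot-down in the tall steel cup and let it go there, the cup upright.

Things in the scene. Friction and masses are not known exactly. Their poses are not given: they have to be found in the camera images.
- rod_grip (a point): centre of the stirring rod's grip: black rubber cylinder, 24 mm diameter, 64 mm long, on a 12 mm steel shaft. The rod is 160 mm long, about 70 g, upright in the rack; this point is 128 mm above its foot, 32 mm below its top; z runs up the rod. Two bystanders share the rack in any order, tops at most 113 mm above the table: one with a thin 42 mm disc on top, one with a flat 14 x 30 mm grip; take it from above, fingers before and behind the row.
- rod_tip (a point): the rod's foot (lower end), on its axis, 128 mm below the grip's centre. At the start it stands 6 mm above the table in a 38 mm deep hole with 4 mm play, in a white block 60 x 200 x 44 mm: three holes 70 mm apart in a row that runs left to right as the robot sees it, within 15 degrees.
- bowl: steel bowl, fixed. Origin on its axis at table height; x away from the robot, y to its left, z up. Rim 46 mm high, 126 mm across; walls 4 mm, flat floor 8 mm above the table, 114 mm wide inside. The floor's middle is free: lower the foot there to 4-8 mm above the floor, then circle at 25-32 mm radius to sweep the beads. The foot counts as among the beads when under 22 mm above the table.
- cup: tall steel cup for used tools, loose, 0.5 kg. Origin at the centre of its underside, z up. 90 mm high, 76 mm across outside, mouth 70 mm wide, inner floor 8 mm above the table. A released rod stands or leans on its rim.
- bead1_center (a point): point (centre) of one of the two larger beads, 28 mm in diameter (black), among the eight ear-plug beads in the bowl; the other six are 22 mm. At the start all lie in one loose ring on the flat floor, centres about 38 mm from the bowl's axis, the middle being free; they roll easily.
- bead5_center (a point): point (centre) of one of the two larger beads, 28 mm in diameter (grey-white marble), among the eight ear-plug beads in the bowl; the other six are 22 mm. At the start all lie in one loose ring on the flat floor, centres about 38 mm from the bowl's axis, the middle being free; they roll easily.
Mind the look-alikes: they are no part of the job. What is shaped like the part that bears bead1_center but orange or red is not meant. Leave any green look-alike of the cup alone.

How it is judged:
By the outcome, as a careful person would: the job done as asked, in the order asked, and still so for the second after the job is handed in, with the robot touching nothing.
It also fails if it takes over 70 s, if anything falls off the work surface, if the arm or the gripper's body presses on something with over 40 N, if the wrist force passes 120 N, or if a joint passes its speed limit or range.

## Working session

There is one attempt and no reset: what is moved stays moved. The work goes in short steps, Python scripts to look and compute and a shell command to move; the robot and the scene stay as the last step left them, time stands still between calls to the robot, and variables do not carry over. Pictures are saved under pics/ and viewed, at most 11 in all, crops included, and the job is handed in when it is done.

```bash
mkdir -p pics
python3 - <<'E'
from bench import ctrl
import cv2, numpy as np
s=ctrl.get_state(); print({k:np.round(v,4) for k,v in s.items()})
for n in("top","side"):
    d=ctrl.get_image(n); cv2.imwrite(f"pics/{n}0.png",d["image"][:,:,::-1]); print(n,d["K"].tolist(),np.round(d["world_to_cam"],4).tolist())
d=ctrl.get_image("wrist");print(np.round(d["hand_eye"],4).tolist())
E
```

```text
{'time': np.float64(0.0), 'joint_positions': array([-1.3139,  0.3218, -0.0701,  1.4517,  0.0226,  1.3708, -0.0569]), 'qd': array([-0.0021,  0.0004,  0.0006,  0.0009,  0.0023, -0.0004,  0.0002]), 'joint_torque': array([-1.00000e-03, -4.91284e+01, -4.04400e-01, -3.12530e+01,
       -6.38000e-02,  4.39000e-02,  2.00000e-04]), 'position': array([0.1562, 0.6304, 0.2215]), 'tool_rot': array([-3.8040e-01, -3.1184e+00,  3.0000e-03]), 'ft_force': array([ 0.7909,  0.3926, -0.5114]), 'torque': array([0.0023, 0.0622, 0.0033]), 'grip_force': np.float64(0.0), 'grip_width': np.float64(0.9981)}
top [[402.8049466279337, 0.0, 252.16589453721875], [0.0, 402.8049466279337, 190.97425910252474], [0.0, 0.0, 1.0]] [[0.029, -0.9995, -0.0093, -0.0115], [-0.9897, -0.0274, -0.1402, 0.5641], [0.1398, 0.0133, -0.9901, 0.8251], [0.0, 0.0, 0.0, 1.0]]
side [[388.9544780277098, 0.0, 251.15316359176038], [0.0, 388.9544780277098, 191.8182643416346], [0.0, 0.0, 1.0]] [[-0.9778, -0.209, -0.0127, 0.5388], [-0.1061, 0.547, -0.8304, 0.1536], [0.1805, -0.8106, -0.5571, 0.8089], [0.0, 0.0, 0.0, 1.0]]
[[-0.0003, -0.96, -0.2799, 0.0769], [1.0, -0.0002, -0.0004, 0.0002], [0.0004, -0.2799, 0.96, -0.1625], [0.0, 0.0, 0.0, 1.0]]
```

View pics/top0.png

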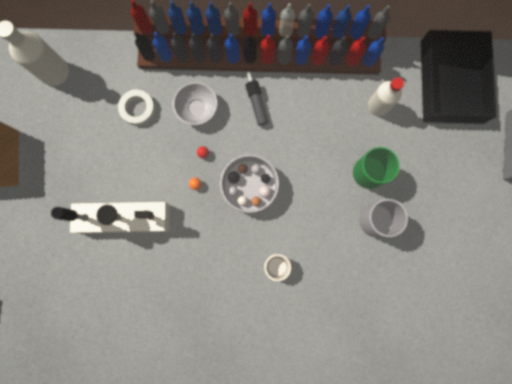

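View pics/side0.png

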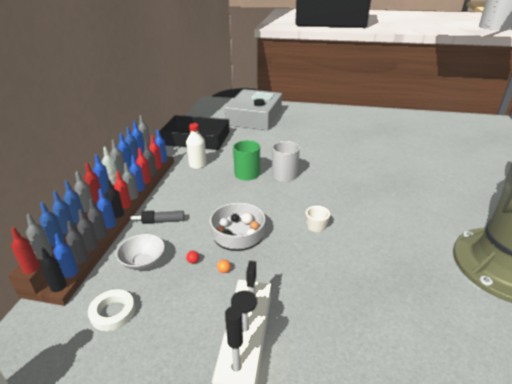

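The top view shows three tools in the rack. The tall black grip is at (62,213), the disc at (107,214) and the flat grip at (145,214). The steel bowl with beads is at (249,184), with an empty look-alike bowl at (195,105). The steel cup is at (385,217) and the green one at (376,168). The loose red and orange beads at (203,152) and (195,184) are look-alikes. In the side view the tall rod's grip is at (234,328), which makes it the stirring rod.

```bash
cat > h.py <<'E'
from bench import ctrl
import cv2, numpy as np
from scipy.spatial.transform import Rotation as R
def cam(name):
    s=ctrl.get_state(); d=ctrl.get_image(name); K=d["K"]
    if name=="wrist":
        T=np.eye(4);T[:3,:3]=R.from_rotvec(s["tool_rot"]).as_matrix();T[:3,3]=s["position"]; C=T@d["hand_eye"]
    else: C=np.linalg.inv(d["world_to_cam"])
    return d["image"][:,:,::-1].copy(),np.array(K),C
def ray(K,C,uv):
    r=C[:3,:3]@np.linalg.inv(K)@[uv[0],uv[1],1]; return C[:3,3],r/np.linalg.norm(r)
def plane(K,C,uv,z):
    o,r=ray(K,C,uv); return o+r*(z-o[2])/r[2]
def proj(K,C,p):
    q=K@(np.linalg.inv(C)@np.append(p,1))[:3]; return q[:2]/q[2]
def cross(a,b):
    (o,r),(p,q)=a,b; t=np.linalg.lstsq(np.c_[r,-q],p-o,rcond=None)[0]
    x,y=o+r*t[0],p+q*t[1]; return (x+y)/2,np.linalg.norm(x-y)
E
python3 - <<'E'
from h import *
t,K,C=cam("top"); s,Ks,Cs=cam("side")
def mid(uv,z): return np.round(plane(K,C,uv,z),4)
print("bowl",mid((249.5,184),.046)); print("cup",mid((387.5,218),.09)); print("green",mid((380,165),.09))
g=cv2.cvtColor(t,cv2.COLOR_BGR2GRAY)
m=(g<60).astype(np.uint8); m[:190]=0;m[240:]=0;m[:,180:]=0
for c in cv2.findContours(m,0,2)[0]:
    if cv2.contourArea(c)>15: print("dark top",cv2.minAreaRect(c),cv2.boundingRect(c))
gs=cv2.cvtColor(s,cv2.COLOR_BGR2GRAY); m=(gs<60).astype(np.uint8); m[:255]=0;m[:,:215]=0;m[:,270:]=0
for c in cv2.findContours(m,0,2)[0]:
    if cv2.contourArea(c)>15: print("dark side",cv2.minAreaRect(c),cv2.boundingRect(c))
print("rack",[mid(p,.044) for p in((71,204),(166,203),(166,231),(71,233))])
print("x",cross(ray(K,C,(66,213)),ray(Ks,Cs,(234,328))))
a=cv2.resize(t[160:270,30:300],None,fx=2.9,fy=2.9,interpolation=2)
b=cv2.resize(s[190:384,190:330],None,fx=2.2,fy=2.2,interpolation=2)
o=np.zeros((600,800,3),np.uint8); o[:319,:783]=a[:319]; b=b[::1]; b=cv2.resize(b,None,fx=.64,fy=.64); o[320:320+b.shape[0],:b.shape[1]]=b
c=cv2.resize(t[130:260,340:440],None,fx=2.1,fy=2.1,interpolation=2);o[320:320+c.shape[0],300:300+c.shape[1]]=c
cv2.imwrite("pics/c1.png",o)
E
```

```text
bowl [0.5782 0.0105 0.046 ]
cup [ 0.5101 -0.2677  0.09  ]
green [ 0.6176 -0.2544  0.09  ]
dark top ((64.51923370361328, 213.9038543701172), (25.298980712890625, 9.805806159973145), 11.309932708740234) (52, 208, 26, 12)
dark top ((105.99999237060547, 214.5), (14.577380180358887, 16.63536262512207), 59.03623962402344) (99, 207, 18, 16)
dark side ((236.85720825195312, 317.9612731933594), (24.50697898864746, 55.95090103149414), 20.376434326171875) (226, 292, 30, 56)
dark side ((251.0, 273.5), (23.0, 6.0), 90.0) (248, 262, 7, 24)
rack [array([0.5248, 0.3903, 0.044 ]), array([0.5326, 0.1873, 0.044 ]), array([0.4733, 0.1838, 0.044 ]), array([0.4633, 0.3846, 0.044 ])]
x (array([0.49801045, 0.35754784, 0.13104412]), np.float64(0.0018576660586673384))
```

View pics/c1.png

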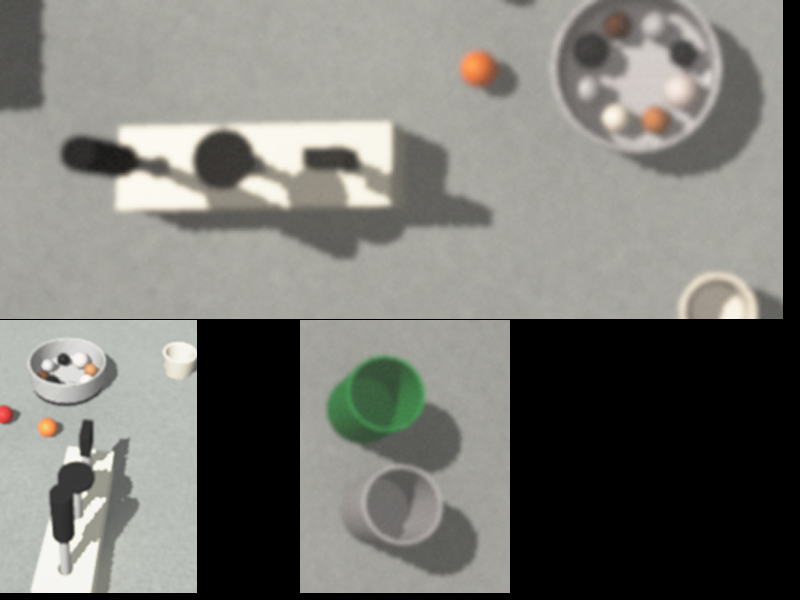

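The crop confirms it. The leftmost tool has the plain round grip and is the tall one, at about (0.497, 0.357). The row is turned about 2.5°. I'll move above it first, turning the tool about +73.5° about its z so the fingers close across the row.

```bash
python3 -m handwheel '[{"x":-0.2,"y":-0.092,"wz":37},{"x":-0.397,"y":-0.184,"wz":73.5},{"x":-0.397,"y":-0.184,"wz":73.5},{"x":-0.397,"y":-0.184,"wz":73.5},{"x":-0.397,"y":-0.184,"wz":73.5},{"x":-0.397,"y":-0.184,"wz":73.5},{"x":-0.397,"y":-0.184,"wz":73.5},{"x":-0.397,"y":-0.184,"wz":73.5},{"x":-0.397,"y":-0.184,"wz":73.5},{"x":-0.397,"y":-0.184,"wz":73.5}]' 0.087 40
python3 -c "
from bench import ctrl;print(ctrl.get_state()['joint_positions'])"
```

```text
[-1.31394727  0.3214296  -0.07012589  1.45102658  0.02263733  1.37080563
 -0.05689899]invalid input at $[0]: expected keys x, y, z, wx, wy, wz
```

```bash
python3 -m handwheel '[{"x":-0.397,"y":-0.184,"z":0,"wx":0,"wy":0,"wz":73.5},{"x":-0.397,"y":-0.184,"z":0,"wx":0,"wy":0,"wz":73.5},{"x":-0.397,"y":-0.184,"z":0,"wx":0,"wy":0,"wz":73.5},{"x":-0.397,"y":-0.184,"z":0,"wx":0,"wy":0,"wz":73.5},{"x":-0.397,"y":-0.184,"z":0,"wx":0,"wy":0,"wz":73.5},{"x":-0.397,"y":-0.184,"z":0,"wx":0,"wy":0,"wz":73.5},{"x":-0.397,"y":-0.184,"z":0,"wx":0,"wy":0,"wz":73.5},{"x":-0.397,"y":-0.184,"z":0,"wx":0,"wy":0,"wz":73.5},{"x":-0.397,"y":-0.184,"z":0,"wx":0,"wy":0,"wz":73.5},{"x":-0.397,"y":-0.184,"z":0,"wx":0,"wy":0,"wz":73.5}]' 0.087 40
python3 -c "
from bench import ctrl;s=ctrl.get_state();print(s)
from h import *
print(R.from_rotvec(s['tool_rot']).as_matrix().round(3))"
```

```text
time: 1.08
position: [0.4824, 0.3685, 0.2228]
tool_rot: [-2.14, -2.3, -0.001]
ft_force: [0.4, 1.0, -0.3]
grip_width: 1.001
grip_force: 0.0
{'time': 1.0833, 'joint_positions': array([-0.94965235,  0.23010919,  0.30033404,  1.57557309, -0.06952577,
        1.3458341 , -0.56926218]), 'qd': array([ 0.46737952,  0.24947942,  0.46065153, -0.25380195, -0.16944798,
        0.03838593, -0.55076687]), 'joint_torque': array([ -2.0139838 , -44.74916697,   1.48028143, -29.83177543,
         0.18747116,   0.18363405,   0.5833561 ]), 'position': array([0.48238358, 0.36850104, 0.22281964]), 'tool_rot': array([-2.13991514e+00, -2.29987777e+00, -9.37950663e-04]), 'ft_force': array([ 0.44580797,  0.96378579, -0.30397252]), 'torque': array([-0.06745854, -0.00406766, -0.02206938]), 'grip_force': 0.0, 'grip_width': 1.0009978037562508}
[[-0.072  0.997  0.   ]
 [ 0.997  0.072  0.001]
 [ 0.001  0.    -1.   ]]
```

```bash
python3 -m handwheel '[{"x":-0.013,"y":0.014,"z":0,"wx":0,"wy":0,"wz":1.7},{"x":-0.013,"y":0.014,"z":0,"wx":0,"wy":0,"wz":1.7},{"x":-0.013,"y":0.014,"z":0,"wx":0,"wy":0,"wz":1.7}]'
python3 - <<'E'
from h import *
a,K,C=cam("wrist"); t,Kt,Ct=cam("top")
print(K.round(1).tolist())
s=ctrl.get_state(); T=R.from_rotvec(s["tool_rot"]).as_matrix(); print(s["position"],T.round(3))
g=cv2.cvtColor(a,cv2.COLOR_BGR2GRAY)
for z,p in((.166,"top"),(.134,"grip"),(.044,"hole")): print(p,proj(K,C,(s["position"][0],s["position"][1],z)))
cv2.imwrite("pics/w1.png",a)
E
```

```text
time: 1.33
position: [0.4968, 0.3572, 0.2224]
tool_rot: [-2.169, -2.272, 0.0]
ft_force: [0.2, 0.5, -0.1]
grip_width: 1.004
grip_force: 0.0
[[338.9, 0.0, 257.1], [0.0, 338.9, 189.5], [0.0, 0.0, 1.0]]
[0.49465687 0.35977238 0.22235575] [[-0.051  0.999 -0.001]
 [ 0.999  0.051  0.001]
 [ 0.001 -0.001 -1.   ]]
top [254.1578054  204.22012586]
grip [254.5300788  190.87608227]
hole [255.22489578 165.97054828]
```

View pics/w1.png

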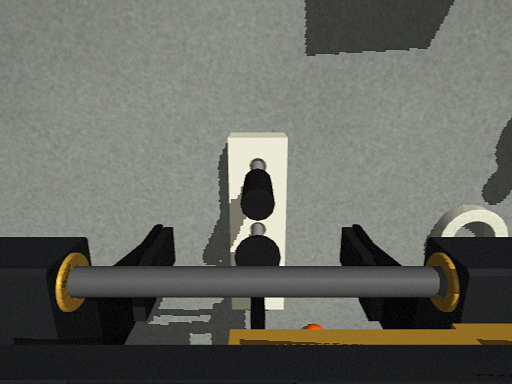

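The wrist view shows the rod's round top at about (258,204) and its hole at (258,166), midway between the fingers and about 3 mm towards +y of the tool. I'll descend and grip.

```bash
python3 -m handwheel '[{"x":0,"y":0.003,"z":0.03,"wx":0,"wy":0,"wz":0},{"x":0,"y":0.003,"z":0.065,"wx":0,"wy":0,"wz":0},{"x":0,"y":0.003,"z":0.095,"wx":0,"wy":0,"wz":0},{"x":0,"y":0.003,"z":0.107,"wx":0,"wy":0,"wz":0},{"x":0,"y":0.003,"z":0.107,"wx":0,"wy":0,"wz":0},{"x":0,"y":0.003,"z":0.107,"wx":0,"wy":0,"wz":0}]'
python3 -m handwheel '[{"x":0,"y":0,"z":0,"wx":0,"wy":0,"wz":0},{"x":0,"y":0,"z":0,"wx":0,"wy":0,"wz":0},{"x":0,"y":0,"z":0,"wx":0,"wy":0,"wz":0},{"x":0,"y":0,"z":0,"wx":0,"wy":0,"wz":0},{"x":0,"y":0,"z":0,"wx":0,"wy":0,"wz":0},{"x":0,"y":0,"z":0,"wx":0,"wy":0,"wz":0},{"x":0,"y":0,"z":0,"wx":0,"wy":0,"wz":0},{"x":0,"y":0,"z":0,"wx":0,"wy":0,"wz":0}]' 0 40
```

```text
time: 1.93
position: [0.4984, 0.3595, 0.116]
tool_rot: [-2.164, -2.277, -0.0]
ft_force: [0.1, 0.4, 0.5]
grip_width: 1.0
grip_force: 0.0
time: 2.6
position: [0.4991, 0.3582, 0.1156]
tool_rot: [-2.167, -2.274, -0.0]
ft_force: [-0.1, -0.5, -1.3]
grip_width: 0.478
grip_force: 0.0
```

```bash
python3 -m handwheel '[{"x":0,"y":0,"z":0,"wx":0,"wy":0,"wz":0},{"x":0,"y":0,"z":0,"wx":0,"wy":0,"wz":0},{"x":0,"y":0,"z":0,"wx":0,"wy":0,"wz":0},{"x":0,"y":0,"z":0,"wx":0,"wy":0,"wz":0},{"x":0,"y":0,"z":0,"wx":0,"wy":0,"wz":0},{"x":0,"y":0,"z":0,"wx":0,"wy":0,"wz":0}]'
python3 -m handwheel '[{"x":0,"y":0,"z":-0.02,"wx":0,"wy":0,"wz":0},{"x":0,"y":0,"z":-0.045,"wx":0,"wy":0,"wz":0},{"x":0,"y":0,"z":-0.08,"wx":0,"wy":0,"wz":0},{"x":0,"y":0,"z":-0.1,"wx":0,"wy":0,"wz":0},{"x":0,"y":0,"z":-0.1,"wx":0,"wy":0,"wz":0},{"x":0,"y":0,"z":-0.1,"wx":0,"wy":0,"wz":0}]'
python3 - <<'E'
from h import *
s,K,C=cam("side"); t,Kt,Ct=cam("top")
st=ctrl.get_state(); M=R.from_rotvec(st["tool_rot"]).as_matrix(); g=st["position"]-.019*M[:,2]
print(st["position"],M.round(3),proj(K,C,g),proj(K,C,g+.128*M[:,2]))
o=np.hstack([cv2.resize(s[150:384,150:350],None,fx=2,fy=2),cv2.resize(t[150:384,30:230],None,fx=2,fy=2)])
cv2.imwrite("pics/s2.png",o)
E
```

```text
time: 3.1
position: [0.499, 0.3583, 0.1155]
tool_rot: [2.167, 2.275, -0.0]
ft_force: [0.1, -0.0, -0.3]
grip_width: 0.268
grip_force: 40.0
time: 3.6
position: [0.4998, 0.3587, 0.217]
tool_rot: [2.167, 2.274, 0.005]
ft_force: [-0.7, 0.1, -1.6]
grip_width: 0.265
grip_force: 40.0
[0.49838541 0.35787023 0.21424217] [[-0.048  0.999 -0.002]
 [ 0.999  0.048 -0.001]
 [-0.001 -0.002 -1.   ]] [229.76678202 275.31760726] [233.86720534 339.5777435 ]
```

View pics/s2.png

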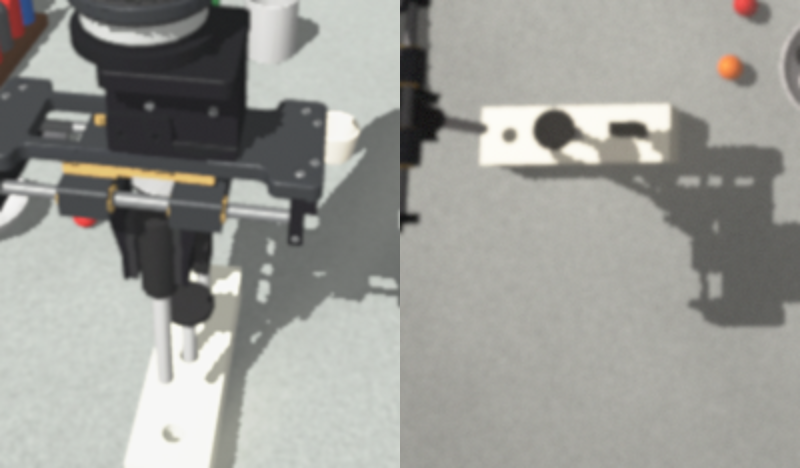

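The rod is held straight: its foot is at about (233,341) in the side view against a predicted (234,340), and its hole is empty. Next I raise it above the bystander tools, carry it over the bowl and fit the bowl rim more closely.

```bash
python3 -m handwheel '[{"x":0,"y":0,"z":-0.03,"wx":0,"wy":0,"wz":0},{"x":0,"y":0,"z":-0.06,"wx":0,"wy":0,"wz":0},{"x":-0.02,"y":0.005,"z":-0.06,"wx":0,"wy":0,"wz":0},{"x":-0.05,"y":0.01,"z":-0.06,"wx":0,"wy":0,"wz":0},{"x":-0.085,"y":0.016,"z":-0.06,"wx":0,"wy":0,"wz":0},{"x":-0.12,"y":0.022,"z":-0.06,"wx":0,"wy":0,"wz":0},{"x":-0.155,"y":0.029,"z":-0.06,"wx":0,"wy":0,"wz":0},{"x":-0.19,"y":0.035,"z":-0.06,"wx":0,"wy":0,"wz":0},{"x":-0.225,"y":0.041,"z":-0.06,"wx":0,"wy":0,"wz":0},{"x":-0.25,"y":0.045,"z":-0.06,"wx":0,"wy":0,"wz":0}]'
python3 - <<'E'
from h import *
st=ctrl.get_state(); M=R.from_rotvec(st["tool_rot"]).as_matrix(); print(st["position"],M.round(3).tolist())
for name,roi,zr in(("top",(205,295,140,225),.046),("side",(195,285,190,260),.046)):
    t,K,C=cam(name); x0,x1,y0,y1=roi
    cv2.imwrite(f"pics/b_{name}.png",cv2.resize(t[y0:y1,x0:x1],None,fx=4,fy=4,interpolation=2))
    # sample: project rim circle (63 mm outer), search centre via edge points rectified onto rim plane
    e=cv2.Canny(cv2.cvtColor(t,cv2.COLOR_BGR2GRAY),40,100)[y0:y1,x0:x1]
    v,u=np.nonzero(e); P=np.array([plane(K,C,(a+x0,b+y0),zr)[:2] for a,b in zip(u,v)])
    c=np.array([.578,.0105])
    for tol in(.012,.008,.005,.004,.004):
        d=np.linalg.norm(P-c,axis=1); q=P[abs(d-.0625)<tol]
        A=np.c_[2*q,np.ones(len(q))]; s=np.linalg.lstsq(A,(q**2).sum(1),rcond=None)[0]; c=s[:2]; r=np.sqrt(s[2]+c@c)
    print(name,c,r,len(q))
E
```

```text
time: 4.53
position: [0.5558, 0.1064, 0.2738]
tool_rot: [-2.171, -2.271, 0.005]
ft_force: [0.7, -0.6, -0.7]
grip_width: 0.27
grip_force: 40.0
[0.55578492 0.10639891 0.27380183] [[-0.045, 0.999, -0.002], [0.999, 0.045, -0.002], [-0.002, -0.003, -1.0]]
top [0.57894508 0.00928028] 0.06064718008561007 172
side [0.57725159 0.00972392] 0.06184137363146175 151
```

The rim fit from both views puts the bowl centre at (0.578, 0.0095).

```bash
python3 -m handwheel '[{"x":-0.03,"y":0.006,"z":0,"wx":0,"wy":0,"wz":0},{"x":-0.065,"y":0.012,"z":0,"wx":0,"wy":0,"wz":0},{"x":-0.09,"y":0.018,"z":0,"wx":0,"wy":0,"wz":0},{"x":-0.097,"y":0.018,"z":0.0,"wx":0,"wy":0,"wz":0},{"x":-0.097,"y":0.018,"z":0.03,"wx":0,"wy":0,"wz":0},{"x":-0.097,"y":0.018,"z":0.055,"wx":0,"wy":0,"wz":0},{"x":-0.097,"y":0.018,"z":0.055,"wx":0,"wy":0,"wz":0},{"x":-0.097,"y":0.018,"z":0.055,"wx":0,"wy":0,"wz":0},{"x":-0.097,"y":0.018,"z":0.055,"wx":0,"wy":0,"wz":0}]'
python3 - <<'E'
from h import *
import time
p=[];
for n in("side","top","top"):
    s,K,C=cam(n); st=ctrl.get_state(); p.append(st["position"])
    if n=="side": S=s; M=R.from_rotvec(st["tool_rot"]).as_matrix(); f=st["position"]+.109*M[:,2]; print("foot",f,proj(K,C,f))
print(np.array(p).round(4).tolist(),M.round(3).tolist())
cv2.imwrite("pics/s3.png",cv2.resize(S[130:280,140:340],None,fx=4,fy=4))
E
```

```text
time: 5.38
position: [0.5791, 0.0156, 0.2212]
tool_rot: [2.166, 2.276, 0.0]
ft_force: [-1.1, -0.0, -0.1]
grip_width: 0.266
grip_force: 40.0
foot [0.57975569 0.01545335 0.11288203] [235.95010405 194.96446896]
[[0.5796, 0.0154, 0.2219], [0.5797, 0.0153, 0.2221], [0.5797, 0.0151, 0.2221]] [[-0.049, 0.999, 0.002], [0.999, 0.049, 0.0], [0.0, 0.002, -1.0]]
```

View pics/s3.png

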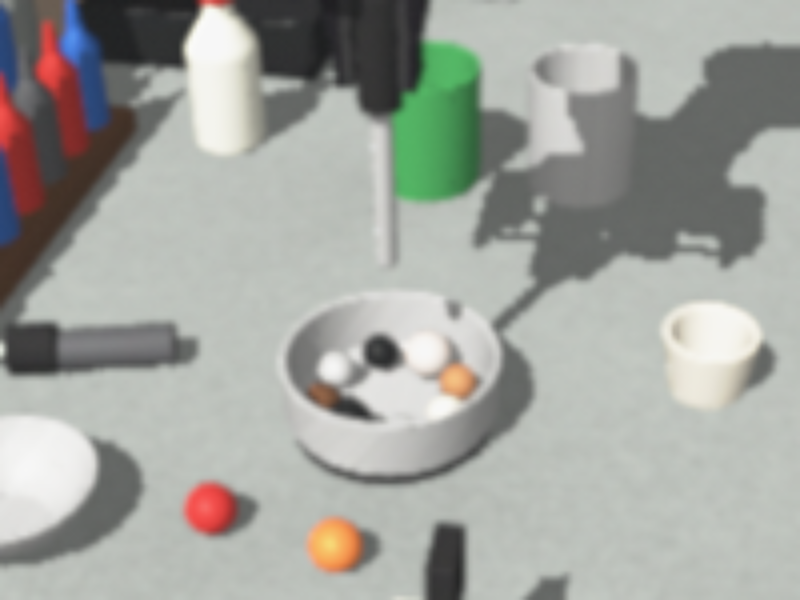

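The foot is at about (237,195) in the side view, as predicted, and the bowl's middle is free. I'll correct by 5.5 mm and lower the foot to 6 mm above the floor.

```bash
python3 -m handwheel '[{"x":-0.0055,"y":-0.0015,"z":0,"wx":0,"wy":0,"wz":0},{"x":-0.0055,"y":-0.0015,"z":0.03,"wx":0,"wy":0,"wz":0},{"x":-0.0055,"y":-0.0015,"z":0.06,"wx":0,"wy":0,"wz":0},{"x":-0.0055,"y":-0.0015,"z":0.085,"wx":0,"wy":0,"wz":0},{"x":-0.0055,"y":-0.0015,"z":0.0985,"wx":0,"wy":0,"wz":0},{"x":-0.0055,"y":-0.0015,"z":0.0985,"wx":0,"wy":0,"wz":0},{"x":-0.0055,"y":-0.0015,"z":0.0985,"wx":0,"wy":0,"wz":0},{"x":-0.0055,"y":-0.0015,"z":0.0985,"wx":0,"wy":0,"wz":0}]'
```

```text
time: 6.2
position: [0.5787, 0.0089, 0.1238]
tool_rot: [2.166, 2.273, 0.003]
ft_force: [0.2, 0.4, 0.4]
grip_width: 0.269
grip_force: 40.0
```

```bash
python3 -m handwheel '[{"x":0,"y":0.006,"z":0,"wx":0,"wy":0,"wz":0},{"x":0,"y":0.012,"z":0.0005,"wx":0,"wy":0,"wz":0},{"x":0,"y":0.018,"z":0.0005,"wx":0,"wy":0,"wz":0},{"x":-0.001,"y":0.023,"z":0.0005,"wx":0,"wy":0,"wz":0},{"x":-0.001,"y":0.028,"z":0.0005,"wx":0,"wy":0,"wz":0},{"x":-0.001,"y":0.028,"z":0.0005,"wx":0,"wy":0,"wz":0}]'
python3 - <<'E'
import numpy as np
r=28
for t0 in(0,120,240):
    k=np.radians(t0+12*np.arange(1,11)); a=np.radians(t0)
    print(t0,[(round(float(x),1),round(float(y),1)) for x,y in zip(r*(np.sin(k)-np.sin(a)),r*(np.cos(k)-np.cos(a)))])
E
```

```text
time: 6.7
position: [0.6068, 0.0095, 0.1216]
tool_rot: [2.166, 2.274, 0.0]
ft_force: [-0.4, -0.2, -0.8]
grip_width: 0.268
grip_force: 40.0
0 [(5.8, -0.6), (11.4, -2.4), (16.5, -5.3), (20.8, -9.3), (24.2, -14.0), (26.6, -19.3), (27.8, -25.1), (27.8, -30.9), (26.6, -36.7), (24.2, -42.0)]
120 [(-3.4, -4.7), (-7.8, -8.7), (-12.9, -11.6), (-18.4, -13.4), (-24.2, -14.0), (-30.1, -13.4), (-35.6, -11.6), (-40.7, -8.7), (-45.1, -4.7), (-48.5, -0.0)]
240 [(-2.4, 5.3), (-3.6, 11.1), (-3.6, 16.9), (-2.4, 22.7), (-0.0, 28.0), (3.4, 32.7), (7.8, 36.7), (12.9, 39.6), (18.4, 41.4), (24.2, 42.0)]
```

```bash
python3 -m handwheel '[{"x":0.0058,"y":-0.0006,"z":-0.001,"wx":0,"wy":0,"wz":0},{"x":0.0114,"y":-0.0024,"z":-0.001,"wx":0,"wy":0,"wz":0},{"x":0.0165,"y":-0.0053,"z":-0.001,"wx":0,"wy":0,"wz":0},{"x":0.0208,"y":-0.0093,"z":-0.001,"wx":0,"wy":0,"wz":0},{"x":0.0242,"y":-0.014,"z":-0.001,"wx":0,"wy":0,"wz":0},{"x":0.0266,"y":-0.0193,"z":-0.001,"wx":0,"wy":0,"wz":0},{"x":0.0278,"y":-0.0251,"z":-0.001,"wx":0,"wy":0,"wz":0},{"x":0.0278,"y":-0.0309,"z":-0.001,"wx":0,"wy":0,"wz":0},{"x":0.0266,"y":-0.0367,"z":-0.001,"wx":0,"wy":0,"wz":0},{"x":0.0242,"y":-0.042,"z":-0.001,"wx":0,"wy":0,"wz":0}]'
python3 -m handwheel '[{"x":-0.0034,"y":-0.0047,"z":0,"wx":0,"wy":0,"wz":0},{"x":-0.0078,"y":-0.0087,"z":0,"wx":0,"wy":0,"wz":0},{"x":-0.0129,"y":-0.0116,"z":0,"wx":0,"wy":0,"wz":0},{"x":-0.0184,"y":-0.0134,"z":0,"wx":0,"wy":0,"wz":0},{"x":-0.0242,"y":-0.014,"z":0,"wx":0,"wy":0,"wz":0},{"x":-0.0301,"y":-0.0134,"z":0,"wx":0,"wy":0,"wz":0},{"x":-0.0356,"y":-0.0116,"z":0,"wx":0,"wy":0,"wz":0},{"x":-0.0407,"y":-0.0087,"z":0,"wx":0,"wy":0,"wz":0},{"x":-0.0451,"y":-0.0047,"z":0,"wx":0,"wy":0,"wz":0},{"x":-0.0485,"y":0,"z":0,"wx":0,"wy":0,"wz":0}]'
python3 -m handwheel '[{"x":-0.0024,"y":0.0053,"z":0,"wx":0,"wy":0,"wz":0},{"x":-0.0036,"y":0.0111,"z":0,"wx":0,"wy":0,"wz":0},{"x":-0.0036,"y":0.0169,"z":0,"wx":0,"wy":0,"wz":0},{"x":-0.0024,"y":0.0227,"z":0,"wx":0,"wy":0,"wz":0},{"x":0,"y":0.028,"z":0,"wx":0,"wy":0,"wz":0},{"x":0.0034,"y":0.0327,"z":0,"wx":0,"wy":0,"wz":0},{"x":0.0078,"y":0.0367,"z":0,"wx":0,"wy":0,"wz":0},{"x":0.0129,"y":0.0396,"z":0,"wx":0,"wy":0,"wz":0},{"x":0.0184,"y":0.0414,"z":0,"wx":0,"wy":0,"wz":0},{"x":0.0242,"y":0.042,"z":0,"wx":0,"wy":0,"wz":0}]'
python3 - <<'E'
from h import *
o=[]
for n,(x0,x1,y0,y1) in(("side",(190,290,190,265)),("top",(200,300,140,215))):
    s,K,C=cam(n); o.append(cv2.resize(s[y0:y1,x0:x1],None,fx=4,fy=4,interpolation=2))
cv2.imwrite("pics/m1.png",np.hstack(o))
E
```

```text
time: 7.53
position: [0.5617, 0.032, 0.1226]
tool_rot: [-2.166, -2.275, -0.001]
ft_force: [0.0, 0.1, -1.2]
grip_width: 0.266
grip_force: 40.0
time: 8.37
position: [0.5645, -0.0162, 0.1225]
tool_rot: [-2.165, -2.273, 0.0]
ft_force: [-2.7, 6.1, 2.5]
grip_width: 0.265
grip_force: 40.0
time: 9.2
position: [0.6057, 0.0098, 0.1225]
tool_rot: [2.167, 2.274, -0.001]
ft_force: [-0.7, -0.3, -1.1]
grip_width: 0.268
grip_force: 40.0
```

View pics/m1.png

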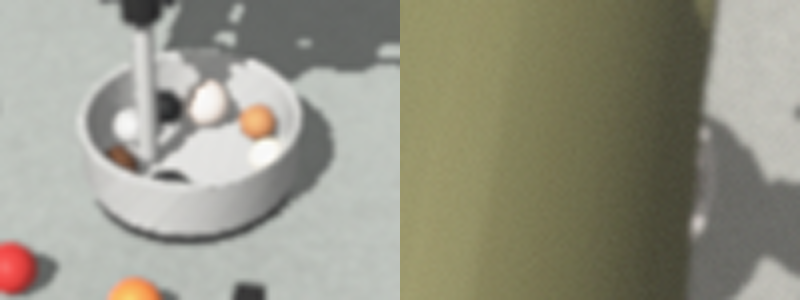

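After one turn, the foot at (147,165) in the crop sits between the brown and white beads, as it did at the start, and all the beads are in the bowl. The ring was either pushed all the way round or left behind, so I'll check partway through turn two.

```bash
python3 -m handwheel '[{"x":0.0058,"y":-0.0006,"z":0,"wx":0,"wy":0,"wz":0},{"x":0.0114,"y":-0.0024,"z":0,"wx":0,"wy":0,"wz":0},{"x":0.0165,"y":-0.0053,"z":0,"wx":0,"wy":0,"wz":0},{"x":0.0208,"y":-0.0093,"z":0,"wx":0,"wy":0,"wz":0},{"x":0.0242,"y":-0.014,"z":0,"wx":0,"wy":0,"wz":0},{"x":0.0266,"y":-0.0193,"z":0,"wx":0,"wy":0,"wz":0},{"x":0.0278,"y":-0.0251,"z":0,"wx":0,"wy":0,"wz":0},{"x":0.0278,"y":-0.0309,"z":0,"wx":0,"wy":0,"wz":0},{"x":0.0266,"y":-0.0367,"z":0,"wx":0,"wy":0,"wz":0},{"x":0.0242,"y":-0.042,"z":0,"wx":0,"wy":0,"wz":0}]'
python3 -m handwheel '[{"x":-0.0034,"y":-0.0047,"z":0,"wx":0,"wy":0,"wz":0},{"x":-0.0078,"y":-0.0087,"z":0,"wx":0,"wy":0,"wz":0},{"x":-0.0129,"y":-0.0116,"z":0,"wx":0,"wy":0,"wz":0},{"x":-0.0184,"y":-0.0134,"z":0,"wx":0,"wy":0,"wz":0},{"x":-0.0242,"y":-0.014,"z":0,"wx":0,"wy":0,"wz":0},{"x":-0.0301,"y":-0.0134,"z":0,"wx":0,"wy":0,"wz":0},{"x":-0.0356,"y":-0.0116,"z":0,"wx":0,"wy":0,"wz":0},{"x":-0.0407,"y":-0.0087,"z":0,"wx":0,"wy":0,"wz":0},{"x":-0.0451,"y":-0.0047,"z":0,"wx":0,"wy":0,"wz":0},{"x":-0.0485,"y":0,"z":0,"wx":0,"wy":0,"wz":0}]'
python3 - <<'E'
from h import *
s,K,C=cam("side"); cv2.imwrite("pics/m2.png",cv2.resize(s[190:265,190:290],None,fx=4,fy=4,interpolation=2))
E
```

```text
time: 10.13
position: [0.5622, 0.0316, 0.1228]
tool_rot: [2.167, 2.274, 0.002]
ft_force: [2.5, -2.0, 0.2]
grip_width: 0.267
grip_force: 40.0
time: 10.97
position: [0.5652, -0.0167, 0.1225]
tool_rot: [-2.167, -2.274, -0.001]
ft_force: [1.3, 0.6, -0.7]
grip_width: 0.266
grip_force: 40.0
```

View pics/m2.png

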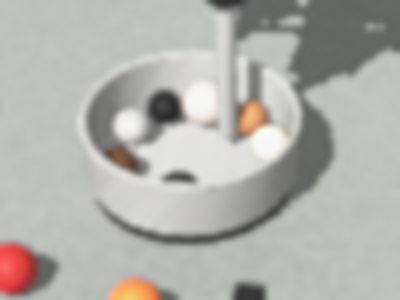

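Comparing the side views before and after, the cream bead went from (251,232) to (257,226) and the large pale one from (247,218) to (241,216). So the beads are shifting counter-clockwise. I'll finish turn two a little wider, at 31 mm, plus a small overlap, then return to the middle and lift.

```bash
python3 -m handwheel '[{"x":-0.0039,"y":0.0049,"z":0,"wx":0,"wy":0,"wz":0},{"x":-0.0066,"y":0.0108,"z":0,"wx":0,"wy":0,"wz":0},{"x":-0.0066,"y":0.0172,"z":0,"wx":0,"wy":0,"wz":0},{"x":-0.0053,"y":0.0236,"z":0,"wx":0,"wy":0,"wz":0},{"x":-0.0026,"y":0.0295,"z":0,"wx":0,"wy":0,"wz":0},{"x":0.0012,"y":0.0347,"z":0,"wx":0,"wy":0,"wz":0},{"x":0.006,"y":0.0391,"z":0,"wx":0,"wy":0,"wz":0},{"x":0.0116,"y":0.0423,"z":0,"wx":0,"wy":0,"wz":0},{"x":0.0178,"y":0.0443,"z":0,"wx":0,"wy":0,"wz":0},{"x":0.0242,"y":0.045,"z":0,"wx":0,"wy":0,"wz":0}]'
python3 -m handwheel '[{"x":0.0045,"y":-0.0005,"z":0,"wx":0,"wy":0,"wz":0},{"x":0.009,"y":-0.0015,"z":0,"wx":0,"wy":0,"wz":0},{"x":0.009,"y":-0.0015,"z":0,"wx":0,"wy":0,"wz":0}]'
python3 - <<'E'
from h import *
st=ctrl.get_state();print(st["position"])
s,K,C=cam("side"); a=cv2.resize(s[185:265,190:290],None,fx=4,fy=4,interpolation=2)
w,K,C=cam("wrist"); 
cv2.imwrite("pics/m3.png",np.hstack([a,cv2.resize(w,(400,320))]))
E
```

```text
time: 11.85
position: [0.609, 0.01, 0.1226]
tool_rot: [2.167, 2.274, 0.0]
ft_force: [-0.9, 0.3, -0.5]
grip_width: 0.27
grip_force: 40.0
time: 12.1
position: [0.606, 0.0197, 0.1224]
tool_rot: [-2.165, -2.276, 0.001]
ft_force: [0.2, -1.0, -0.6]
grip_width: 0.269
grip_force: 40.0
[0.60595686 0.01970745 0.12243047]
```

View pics/m3.png

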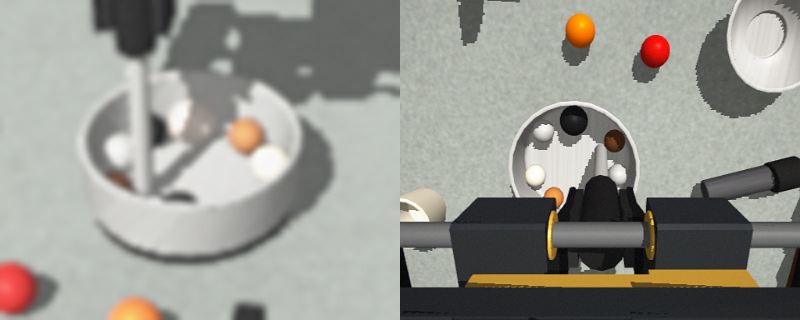

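The wrist view shows the large black bead at (573,121), brown at (615,140), white ones at (543,132) and (618,174), cream at (535,175) and orange at (553,198), all in the bowl. I'll put numbers on the shift.

Run:
```python
from h import *
t,Kt,Ct=cam("top"); s,Ks,Cs=cam("side"); w,Kw,Cw=cam("wrist")
c=np.array([.578,.0097])
def q(n,K,C,uv,z):
    p=plane(K,C,uv,z)[:2]-c; print(n,"ang",round(np.degrees(np.arctan2(p[1],p[0])),1),"r",round(1000*np.hypot(*p),1))
T=lambda x,y:(x/2.9+30,y/2.9+160)
W=lambda x,y:((x-400)*1.28,y*1.2)
S=lambda x,y:(x/4+190,y/4+185)
q("black0",Kt,Ct,T(592,50),.022);q("black1",Kw,Cw,W(573,121),.022)
q("pink0",Kt,Ct,T(681,88),.022);q("pink1",Ks,Cs,S(190,118),.022)
for n,a,b in(("brown",(617,25),(615,140)),("cream",(615,118),(535,175)),("orange",(655,120),(553,198)),("gray",(588,90),(543,132)),("white",(655,25),(618,174))):
    q(n+"0",Kt,Ct,T(*a),.019);q(n+"1",Kw,Cw,W(*b),.019)
```

```text
black0 ang 63.0 r 40.0
black1 ang 91.1 r 43.1
pink0 ang -105.6 r 33.9
pink1 ang -72.9 r 45.2
brown0 ang 24.3 r 42.3
brown1 ang 31.8 r 49.9
cream0 ang 153.3 r 36.9
cream1 ang -161.6 r 42.8
orange0 ang -157.9 r 36.3
orange1 ang -119.8 r 43.3
gray0 ang 107.9 r 39.7
gray1 ang 135.8 r 43.9
white0 ang -16.5 r 41.0
white1 ang -9.8 r 48.4
```

All beads moved 7–45° counter-clockwise, with both large ones shifted about 30°. Next I come to the middle, lift out and head for the steel cup.

```bash
python3 -m handwheel '[{"x":-0.004,"y":-0.012,"z":0,"wx":0,"wy":0,"wz":0},{"x":-0.009,"y":-0.026,"z":0,"wx":0,"wy":0,"wz":0},{"x":-0.009,"y":-0.028,"z":-0.01,"wx":0,"wy":0,"wz":0},{"x":-0.009,"y":-0.028,"z":-0.04,"wx":0,"wy":0,"wz":0},{"x":-0.009,"y":-0.028,"z":-0.075,"wx":0,"wy":0,"wz":0},{"x":-0.009,"y":-0.028,"z":-0.11,"wx":0,"wy":0,"wz":0},{"x":-0.009,"y":-0.028,"z":-0.14,"wx":0,"wy":0,"wz":0},{"x":-0.009,"y":-0.028,"z":-0.15,"wx":0,"wy":0,"wz":0},{"x":-0.009,"y":-0.028,"z":-0.15,"wx":0,"wy":0,"wz":0}]'
python3 -m handwheel '[{"x":-0.02,"y":-0.006,"z":0,"wx":0,"wy":0,"wz":0},{"x":-0.05,"y":-0.015,"z":0,"wx":0,"wy":0,"wz":0},{"x":-0.08,"y":-0.024,"z":0,"wx":0,"wy":0,"wz":0},{"x":-0.11,"y":-0.033,"z":0,"wx":0,"wy":0,"wz":0},{"x":-0.14,"y":-0.042,"z":0,"wx":0,"wy":0,"wz":0},{"x":-0.17,"y":-0.051,"z":0,"wx":0,"wy":0,"wz":0},{"x":-0.2,"y":-0.06,"z":0,"wx":0,"wy":0,"wz":0},{"x":-0.23,"y":-0.069,"z":0,"wx":0,"wy":0,"wz":0},{"x":-0.26,"y":-0.077,"z":0,"wx":0,"wy":0,"wz":0},{"x":-0.276,"y":-0.081,"z":0,"wx":0,"wy":0,"wz":0}]'
python3 - <<'E'
from h import *
for i in range(2): ctrl.get_image("top")
s,K,C=cam("side"); w,Kw,Cw=cam("wrist"); st=ctrl.get_state(); M=R.from_rotvec(st["tool_rot"]).as_matrix(); f=st["position"]+.109*M[:,2]
print(f,M.round(3).tolist(),proj(K,C,f),"cup rim proj wrist",proj(Kw,Cw,(.51,-.269,.09)),proj(K,C,(.51,-.269,.09)))
cv2.imwrite("pics/k1.png",np.hstack([cv2.resize(w,(480,360)),cv2.resize(s[80:200,220:320],(300,360))]))
E
```

```text
time: 13.1
position: [0.5813, 0.0079, 0.2766]
tool_rot: [2.165, 2.271, 0.009]
ft_force: [-0.1, -0.2, -1.1]
grip_width: 0.266
grip_force: 40.0
time: 13.93
position: [0.5088, -0.2757, 0.2709]
tool_rot: [-2.172, -2.268, 0.004]
ft_force: [-0.5, -0.9, -0.4]
grip_width: 0.268
grip_force: 40.0
[ 0.5108574  -0.27086332  0.1619691 ] [[-0.047, 0.999, -0.002], [0.999, 0.047, 0.001], [0.001, -0.002, -1.0]] [286.56990926 122.63096162] cup rim proj wrist [257.65001607 164.38480479] [285.79375773 147.26975517]
```

View pics/k1.png

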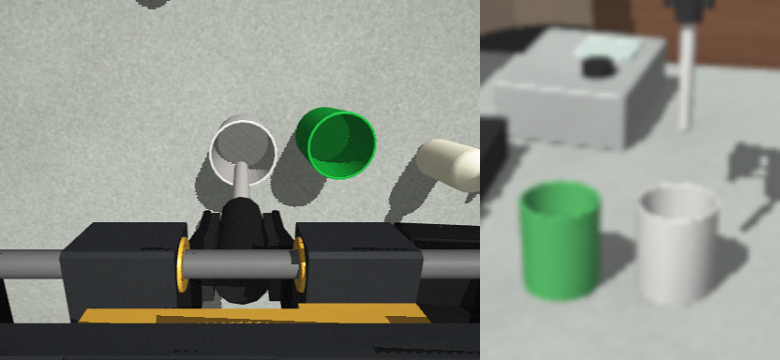

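The wrist view shows the steel cup's mouth centred at about (243,153) of the scaled view, under 2 mm from my estimate, with the green cup to its right. I'll tilt the rod 4° toward -y and lower it on that side of the mouth, so that it leans on the near wall when released.

```bash
python3 -m handwheel '[{"x":-0.012,"y":0,"z":0,"wx":0,"wy":2,"wz":0},{"x":-0.024,"y":0,"z":0,"wx":0,"wy":4,"wz":0},{"x":-0.024,"y":0,"z":0,"wx":0,"wy":4,"wz":0},{"x":-0.024,"y":0,"z":0.03,"wx":0,"wy":4,"wz":0},{"x":-0.024,"y":0,"z":0.06,"wx":0,"wy":4,"wz":0},{"x":-0.024,"y":0,"z":0.085,"wx":0,"wy":4,"wz":0},{"x":-0.024,"y":0,"z":0.11,"wx":0,"wy":4,"wz":0},{"x":-0.024,"y":0,"z":0.13,"wx":0,"wy":4,"wz":0},{"x":-0.024,"y":0,"z":0.14,"wx":0,"wy":4,"wz":0},{"x":-0.024,"y":0,"z":0.14,"wx":0,"wy":4,"wz":0}]'
python3 - <<'E'
from h import *
st=ctrl.get_state(); M=R.from_rotvec(st["tool_rot"]).as_matrix(); print(st["position"]+.109*M[:,2],M.round(3).tolist(),st["ft_force"])
E
```

```text
time: 14.97
position: [0.5119, -0.2925, 0.1297]
tool_rot: [-2.125, -2.236, -0.072]
ft_force: [0.2, 0.3, -0.5]
grip_width: 0.269
grip_force: 40.0
[ 0.5109966  -0.28467069  0.02095271] [[-0.05, 0.999, -0.008], [0.996, 0.051, 0.072], [0.073, -0.005, -0.997]] [ 0.24721849  0.29845093 -0.47146418]
```

```bash
python3 -m handwheel '[{"x":0,"y":0,"z":0.004,"wx":0,"wy":0,"wz":0},{"x":-0.001,"y":0,"z":0.008,"wx":0,"wy":0,"wz":0},{"x":-0.001,"y":0,"z":0.011,"wx":0,"wy":0,"wz":0},{"x":-0.001,"y":0,"z":0.011,"wx":0,"wy":0,"wz":0},{"x":-0.001,"y":0,"z":0.011,"wx":0,"wy":0,"wz":0}]'
python3 -m handwheel '[{"x":0,"y":0,"z":0,"wx":0,"wy":0,"wz":0},{"x":0,"y":0,"z":0,"wx":0,"wy":0,"wz":0},{"x":0,"y":0,"z":0,"wx":0,"wy":0,"wz":0},{"x":0,"y":0,"z":0,"wx":0,"wy":0,"wz":0},{"x":0,"y":0,"z":0,"wx":0,"wy":0,"wz":0},{"x":0,"y":0,"z":0,"wx":0,"wy":0,"wz":0},{"x":0,"y":0,"z":0,"wx":0,"wy":0,"wz":0},{"x":0,"y":0,"z":0,"wx":0,"wy":0,"wz":0},{"x":0,"y":0,"z":0,"wx":0,"wy":0,"wz":0},{"x":0,"y":0,"z":0,"wx":0,"wy":0,"wz":0}]' 0.087
python3 -m handwheel '[{"x":0,"y":0,"z":0,"wx":0,"wy":0,"wz":0},{"x":0,"y":0,"z":0,"wx":0,"wy":0,"wz":0},{"x":0,"y":0,"z":-0.01,"wx":0,"wy":0,"wz":0},{"x":0,"y":0,"z":-0.03,"wx":0,"wy":0,"wz":0},{"x":0,"y":0,"z":-0.055,"wx":0,"wy":0,"wz":0},{"x":0,"y":0,"z":-0.08,"wx":0,"wy":0,"wz":0},{"x":0,"y":0,"z":-0.11,"wx":0,"wy":0,"wz":0},{"x":0,"y":0,"z":-0.14,"wx":0,"wy":0,"wz":0},{"x":0,"y":0,"z":-0.16,"wx":0,"wy":0,"wz":0},{"x":0,"y":0,"z":-0.16,"wx":0,"wy":0,"wz":0}]'
python3 - <<'E'
from h import *
s,K,C=cam("side"); w,Kw,Cw=cam("wrist"); 
cv2.imwrite("pics/k2.png",np.hstack([cv2.resize(w,(400,300)),cv2.resize(s[60:285,140:340],None,fx=1.5,fy=1.5)[:300,:300]]))
E
```

```text
time: 15.38
position: [0.513, -0.2959, 0.122]
tool_rot: [-2.132, -2.238, -0.075]
ft_force: [0.2, -0.1, -0.5]
grip_width: 0.267
grip_force: 40.0
time: 16.22
position: [0.5127, -0.2958, 0.1215]
tool_rot: [-2.132, -2.237, -0.075]
ft_force: [0.3, -0.2, -0.4]
grip_width: 0.937
grip_force: 0.0
time: 17.05
position: [0.5147, -0.3091, 0.287]
tool_rot: [-2.138, -2.243, -0.079]
ft_force: [0.2, -0.4, 0.4]
grip_width: 0.999
grip_force: 0.0
```

View pics/k2.png

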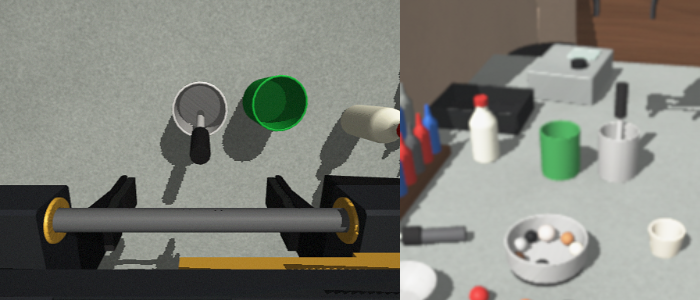

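The rod leans in the upright steel cup, with its grip at (200,145) in the wrist view and (622,100) in the side view. The gripper is open and clear above it, and the beads are in the bowl. I'll hand in.

```bash
python3 -m handwheel '[{"x":0,"y":0,"z":-0.01,"wx":0,"wy":0,"wz":0},{"x":0,"y":0,"z":-0.01,"wx":0,"wy":0,"wz":0},{"x":0,"y":0,"z":-0.01,"wx":0,"wy":0,"wz":0}]'; python3 -c "
from bench import ctrl;print(ctrl.close_job())"
```

```text
time: 17.4
position: [0.5132, -0.3076, 0.2909]
tool_rot: [-2.131, -2.237, -0.074]
ft_force: [-0.2, -0.7, -0.4]
grip_width: 0.995
grip_force: 0.0
the job is handed in; nothing more can be done
None
```

I stirred the beads two full turns counter-clockwise from the far side; every bead I measured shifted 7–45° and none left the bowl. The rod now leans in the upright steel cup, and I handed the job in at 17.4 s; no verdict came back.

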